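# Clear the jammed carton from the feed chute

## Robot

A 6-joint arm with a two-finger parallel gripper is mounted at the origin on a cart in front of the work surface, level with it; the furniture and walls round the work are solid. World frame = base frame: x ahead of the robot, y to its left, z up, the work surface at z = 0. Lengths are in m, angles in rad, forces in N, time in s.
With the tool pointing down it reaches from about 0.275 to 0.825 m from the base axis. Payload 5.2 kg.
Tool frame: the origin (TCP) lies between the finger pads; the fingertips stand 11 mm ahead of it and the grasp point (between the pads) lies 8 mm behind it; z points along the fingers, y is the line along which they close (so a half turn about z gives the same grasp; the last joint's range is limited). The gripper opens to 93 mm and grips with 3 to 60 N. Pads are 15 mm wide; open, the fingers measure 128 mm over their backs; the gripper's body (75 mm by 188 mm) begins 65 mm behind the grasp point.
Start: joints at [-1.427, 0.259, 1.535, -0, 1.348, -0.203], TCP at [0.187, -0.517, 0.23] pointing down, gripper open.
Joint ranges: [-3.14, 3.14], [-0.91, 2.08], [0.19, 2.58], [-1.22, 4.36], [0.22, 2.71], [-3.12, 3.12]. Speed limits (rad/s): [2.57, 2.57, 3.14, 3.14, 3.14, 3.14].

## Interface

Orientations are given as a unit quaternion [w, x, y, z].
In Python, from bench import r, optics, job gives the robot as it stands. The module is installed in compiled form; this text tells all that it offers.
- The arm moves only by the tool servo_tool, never from a script. Its arguments are lists of equal length, an entry for each row: "slide": the shift along the world's x, y, z in mm, a list of three; "rot": the turn, a rotation vector about the world's x, y, z in degrees, a list of three; "fingers": the opening, from 0 (shut) to 1 (fully open). A call has 1 to 10 rows; each row is the pose to reach, as a shift and turn from the pose commanded when the call began; what a row does not reach only later rows make up. A row lasts 1/8 s, in which the tool goes at most 62.5 mm and 10.7 degrees, less where a joint would pass 70% of its speed; a pose out of reach is approached as far as the arm can. A call with a gripper value outside its range is refused whole. The fingers move at their own pace and stop on an object; "squeeze" is the grip in N (left out, the last holds). Time passes only in rows, so rows that repeat a pose let the fingers close. It gives the time, the measured TCP pose, the force, the opening and the grip force at its end, in the units of the state.
- r.get_state(): the state, without advancing time (a new reading comes with each control period).
- optics.capture(name): name is "scene" or "top"; returns the picture (384x512x3 uint8, red, green, blue); there is no depth.
- optics.calibration(name): a dict with "camera_matrix" (3x3 intrinsics, pixels), "position" and "orientation" of the camera in the world. Camera axes: x right, y down, z forward; pixel columns grow to the right and rows downward; lengths in m; the calibration is good to about 2 mm. A picture is of the moment at which its call begins. calibration takes no time and is no camera call.
- job.finish_job(): hands the job in; it is judged then, once.
The state is a dict: "time": time; "qpos": joint angles; "dq": joint speeds; "effort": joint torques, N m; "tool_pos": TCP position; "tool_rot": TCP orientation; "ft_force": force on the tool from outside, world axes, zero at the start; "moment": the same for the moment, N m; "grip_width": finger opening in m; "finger_force": force on a finger pad.
Only numpy, scipy, OpenCV 4.12 (cv2) and the standard library are available. Lean on these libraries where they do the work, as an engineer would, in place of code of your own. Each camera call takes 0.05 s, during which the arm holds its last target. There are 200 camera calls.

## Task

The lower carton has jammed under the lips of the feed chute. First lift the waiting carton above it out of the chute and lay it flat in the plain tray; then push the jammed carton back up along the chute until it is wholly clear of the lips, lift it out and lay it flat in the tray with the upright end plate. Each carton lies fully inside its tray, and the beaker, bottles and timer standing around stay where they are.

Things in the scene. Friction and masses are not known exactly. Their poses are not given: they have to be found in the camera images.
- chute: Fixed aluminium feed chute on two legs, sloping 12 degrees, low end at the robot's right. Origin: on the channel floor, mid-width; floor runs from y = -245 to +255 mm. Axes, tilted with it: x across (away from the robot), y up the slope, z square off the floor. Channel 48 mm wide between 5 mm thick walls. On the plain floor a carton stays by friction where it is left.
- chute_walls (a point): Point on the channel floor where the high walls end (chute y = +10 mm). Below it both walls are 31 mm high; above it they are only 8 mm high rails, so a 28 mm high carton stands 20 mm proud and can be gripped by its sides. Axes as the chute.
- chute_lips (a point): Upper end of the two lips (chute y = -120 mm), mid-width, at the height of their undersides, 31 mm above the floor. From here down to y = -240 mm a 3 mm thick lip over each wall reaches 5 mm inwards and leaves a 38 mm slot: a carton with any part below this point cannot be lifted out. Axes as the chute.
- chute_roller (a point): Rubber roller, 16 mm across, in the wall nearer the robot (chute y = -170 mm, half-way up). A spring of about 6 N presses it up to 7 mm into the channel; it pinches the jammed carton against the other wall. Pushing the carton up takes about 5 to 12 N until its lower end has passed the roller. Axes as the chute.
- chute_low_end (a point): Point on the channel floor at its low end (chute y = -245 mm), about 30 mm above the bench. Only two corner tabs, 20 mm high and 38 mm apart, close it; between them and above it is open, so closed fingers can enter from above behind the carton and push. Axes as the chute.
- chute_top_stop (a point): Point on the channel floor at its upper end (chute y = +255 mm), closed by a stop plate 22 mm high: the jammed carton can go up far enough only once the waiting carton is out. Axes as the chute.
- jammed_carton_centre (a point): Centre (half-way up) of the jammed carton, dark blue slim cardboard box 45 x 200 x 28 mm, about 0.12 kg. It lies lengthwise in the lower, high-walled part of the chute with its lower end under the lips. x across (45 mm), y lengthwise up the slope (200 mm), z up (28 mm).
- waiting_carton_centre (a point): Centre (half-way up) of the waiting carton, white box of the same 45 x 200 x 28 mm, about 0.12 kg, lying lengthwise on the upper, low-railed part of the chute just above the jammed one. Axes as for the jammed carton.
- plain_tray: Fixed grey one-carton tray, outside 65 x 220 mm, walls 4 mm thick and 14 mm high, floor 4 mm thick (inside 57 x 212 mm). Origin: centre of its underside; y lengthwise, z up. It may stand on the left or on the right.
- plate_tray: Fixed grey one-carton tray like the plain one, with an upright plate 60 mm high and 4 mm thick across its +y end (the left end), outside, at y = +110 to +114 mm. Origin: centre of the underside of the tray; y lengthwise, z up. It may stand on the left or on the right.
- beaker_centre (a point): Bystander: empty glass beaker, 53 mm across, 70 mm high; the point is its centre, half-way up. Leave it where it stands.
- amber_bottle_centre (a point): Bystander: small amber bottle, 48 mm across, 86 mm high; the point is its centre, half-way up. Leave it where it stands.
- timer_centre (a point): Bystander: flat white laboratory timer, 64 x 64 x 19 mm; the point is its centre, half-way up. Leave it where it stands.
- clear_bottle_centre (a point): Bystander: clear screw-cap bottle, 56 mm across, 100 mm high; the point is its centre, half-way up. Leave it where it stands.

How it is judged:
By the outcome, as a careful person would: the job done as asked, in the order asked, and still so for the second after the job is handed in, with the robot touching nothing.
It also fails if it takes over 64 s, if anything falls off the work surface, if the arm or the gripper's body presses on something with over 40 N, if the wrist force passes 120 N, or if a joint passes its speed limit or range.

## Working session

There is one attempt and no reset: what is moved stays moved. The work goes in short steps, Python scripts to look and compute and a tool call to move; the robot and the scene stay as the last step left them, time stands still between calls to the robot, and variables do not carry over. Pictures are saved under pics/ and viewed, at most 10 in all, crops included, and the job is handed in when it is done.

Besides the shell and the picture viewer there is one more tool, called after "Call:" as name(argument=value, ...) on one line, values as JSON. servo_tool: Moves the arm, as the interface text tells. Its arguments: {"type":"object","properties":{"slide":{"type":"array"},"rot":{"type":"array"},"fingers":{"type":"array"},"squeeze":{"type":"number"}},"required":["slide","rot","fingers"]}

```bash
mkdir -p pics; python3 - <<'E'
from bench import r, optics, job
import cv2
for n in ("scene","top"):
    im=optics.capture(n); cv2.imwrite(f"pics/{n}0.png",cv2.cvtColor(cv2.resize(im,(800,600),interpolation=cv2.INTER_CUBIC),cv2.COLOR_RGB2BGR))
    cv2.imwrite(f"pics/{n}0raw.png",cv2.cvtColor(im,cv2.COLOR_RGB2BGR))
    c=optics.calibration(n); print(n,{k:v for k,v in c.items()})
s=r.get_state(); print(s)
E
```

```text
scene {'camera_matrix': array([[456.50543756,   0.        , 252.45739766],
       [  0.        , 456.50543756, 189.63622551],
       [  0.        ,   0.        ,   1.        ]]), 'position': array([-0.21952946,  0.54508265,  1.18214033]), 'orientation': array([ 0.15762992, -0.40878913,  0.84053873, -0.31865168])}
top {'camera_matrix': array([[443.65901904,   0.        , 256.3016901 ],
       [  0.        , 443.65901904, 194.4018546 ],
       [  0.        ,   0.        ,   1.        ]]), 'position': array([ 0.36225495, -0.06005719,  1.27484897]), 'orientation': array([ 0.06901853, -0.70094041,  0.70834254, -0.04658149])}
{'time': 0.1, 'qpos': array([-1.42678177e+00,  2.59262827e-01,  1.53595401e+00, -1.90940901e-05,
        1.34797440e+00, -2.02790687e-01]), 'dq': array([-0.00218005, -0.0011606 , -0.00327622,  0.00011987,  0.00110488,
       -0.002266  ]), 'effort': array([ 2.17731635e-03, -4.38210440e+01, -2.84643835e+01,  7.21027446e-02,
        3.61655932e-02, -6.60373166e-05]), 'tool_pos': array([ 0.18689559, -0.51678415,  0.22891261]), 'tool_rot': array([-7.99222558e-04,  9.85002719e-01,  1.72536964e-01,  1.41810172e-05]), 'ft_force': array([-0.6445983 ,  0.63454931, -0.59064161]), 'moment': array([-0.00942354,  0.00459054,  0.01095802]), 'finger_force': 0.0, 'grip_width': 0.09328336047218165}
```

View pics/scene0.png

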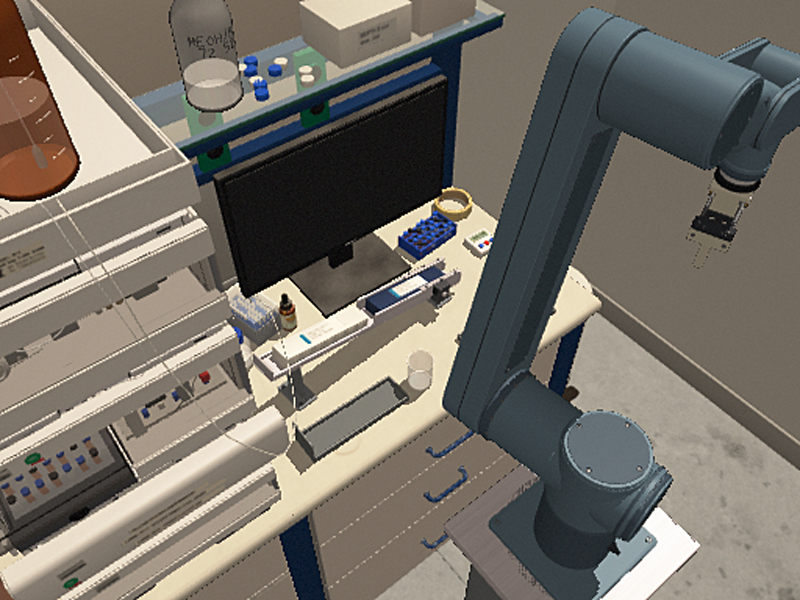

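View pics/top0.png

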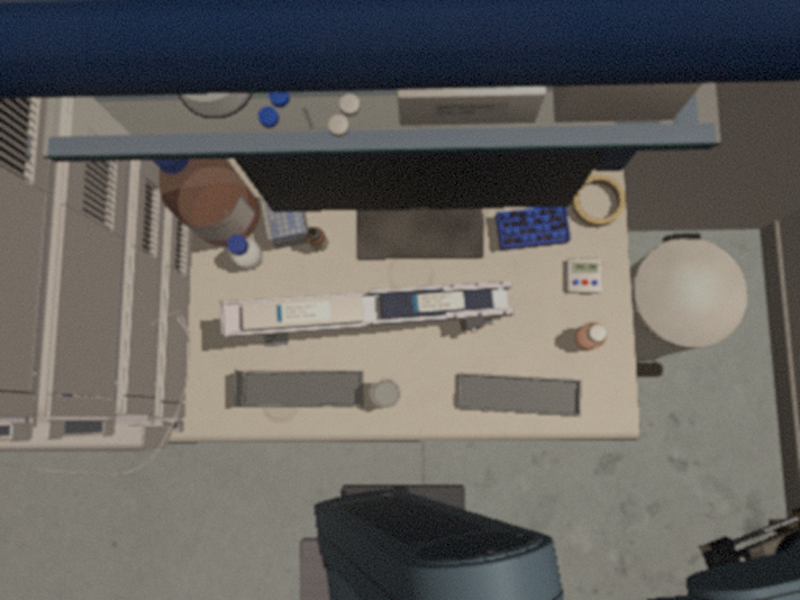

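The scene view shows the white carton (272–368, 310–362), the jammed dark one (365–445, 265–315), a tray at (296–408, 378–460), and the beaker. The top view shows the chute from (222, 318) to (512, 300), with trays at (300, 389) and (518, 394). I'll zoom in for corners.

```bash
python3 - <<'E'
import cv2
t=cv2.imread("pics/top0raw.png")[170:275,130:405]; s=cv2.imread("pics/scene0raw.png")[160:300,145:345]
cv2.imwrite("pics/topc.png",cv2.resize(t,(800,305),interpolation=cv2.INTER_CUBIC))
cv2.imwrite("pics/scenec.png",cv2.resize(s,(800,560),interpolation=cv2.INTER_CUBIC))
E
```

```text
(no output)
```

View pics/topc.png

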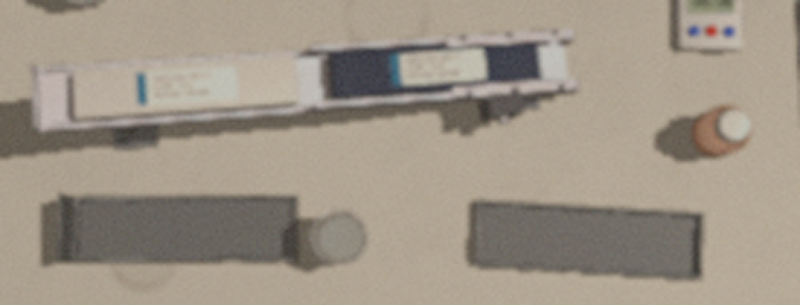

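View pics/scenec.png

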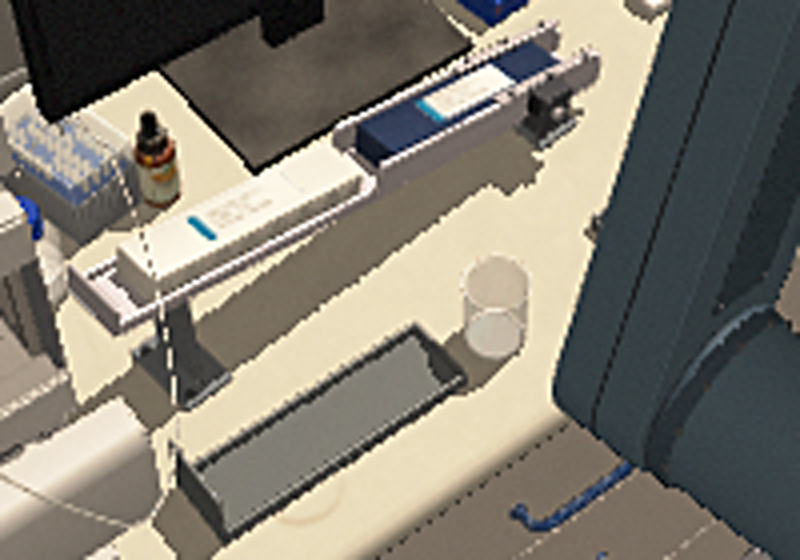

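The scene crop shows the upright plate at the left end of the left tray (172–232, 445–535), so the left tray is the plate tray and the right one is the plain tray. I'll fit poses from corner pixels in both views.

```bash
cat > h.py <<'E'
import numpy as np, cv2
from bench import r, optics, job
from scipy.spatial.transform import Rotation as R
from scipy.optimize import least_squares
def proj(n,P):
    c=optics.calibration(n); q=c["orientation"]; M=R.from_quat(q[[1,2,3,0]])
    p=M.inv().apply(np.atleast_2d(P)-c["position"])@np.array(c["camera_matrix"]).T
    return p[:,:2]/p[:,2:]
tp=lambda a:np.array(a)/2.909+[130,170]
sp=lambda a:np.array(a)/4+[145,160]
def Rc(yaw): return R.from_euler('z',yaw)*R.from_euler('x',12,degrees=True)
E
cat > fit.py <<'E'
from h import *
# chute: params x,y,z,yaw, yw(white centre), yj(jammed centre)
def cp(p,X): return Rc(p[3]).apply(np.atleast_2d(X))+p[:3]
obs=[ # view, px, model pt in chute (x,y,z), carton idx or None
('top',(572,34),(29,-240,34),0),('top',(576,87),(-29,-240,34),0),
('top',(311,49),(29,10,31),0),('top',(37,67),(29,255,22),0),('top',(40,131),(-29,255,22),0),
('scene',(555,23),(29,-240,34),0),('scene',(597,52),(-29,-240,34),0),
('scene',(337,127),(29,10,31),0),('scene',(376,180),(-29,10,31),0),
('scene',(70,272),(29,255,22),0),('scene',(122,333),(-29,255,0),0),
('top',(73,74),(22.5,100,28),4),('top',(73,120),(-22.5,100,28),4),('top',(297,57),(22.5,-100,28),4),('top',(299,104),(-22.5,-100,28),4),
('scene',(118,248),(22.5,100,28),4),('scene',(155,285),(-22.5,100,28),4),('scene',(320,148),(22.5,-100,28),4),('scene',(366,176),(-22.5,-100,28),4),
('top',(329,52),(22.5,100,28),5),('top',(331,96),(-22.5,100,28),5),('top',(537,45),(18,-100,28),5),
('scene',(358,124),(22.5,100,28),5),('scene',(374,163),(-22.5,100,0),5)]
def res(p):
    o=[]
    for v,px,X,c in obs:
        X=np.array(X)/1e3
        if c: X[1]+=p[c]
        o.append(proj(v,cp(p,X))[0]-(tp(px) if v=='top' else sp(px)))
    return np.ravel(o)
f=least_squares(res,[.5,0,.1,0,.13,-.08],loss='soft_l1',f_scale=.7)
p=f.x;print('chute',p[:3].round(4),'yaw',np.degrees(p[3]).round(2),'yw,yj',p[4:].round(4))
for o,e in zip(obs,res(p).reshape(-1,2)): print(o[0],o[2],o[3],e.round(1))
np.save('chute.npy',p)
def tray(obs,z):
    def rs(q):
        X=np.array([o[2] for o in obs])/1e3
        W=R.from_euler('z',q[2]).apply(X)+[q[0],q[1],q[3] if z else 0]
        return np.ravel([proj(o[0],w)[0]-(tp(o[1]) if o[0]=='top' else sp(o[1])) for o,w in zip(obs,W)])
    f=least_squares(rs,[.3,0,0,0],loss='soft_l1',f_scale=.7); print('tray',f.x.round(4),rs(f.x).round(1))
tray([('top',(297,197),(32.5,-110,14)),('top',(297,264),(-32.5,-110,14)),('top',(75,197),(32.5,110,14)),('top',(75,263),(-32.5,110,14)),
('scene',(415,324),(32.5,-110,14)),('scene',(466,378),(-32.5,-110,14)),('scene',(230,537),(-32.5,114,0)),('scene',(172,445),(32.5,114,60))],True)
tray([('top',(472,202),(32.5,110,14)),('top',(703,214),(32.5,-110,14)),('top',(700,278),(-32.5,-110,14)),('top',(469,265),(-32.5,110,14))],False)
def pt(v,a,z):
    g=least_squares(lambda q:proj(v,[q[0],q[1],z])[0]-(tp(a) if v=='top' else sp(a)),[.4,0]);return g.x.round(3)
print('beaker',pt('top',(338,238),.07),pt('scene',(496,345),0),'bottleR(cap)',pt('top',(734,126),.09),'timer',pt('top',(710,30),.019))
E
python3 fit.py
```

```text
chute [0.5483 0.022  0.0755] yaw 5.26 yw,yj [ 0.1246 -0.1068]
top (29, -240, 34) 0 [-0.7 -1. ]
top (-29, -240, 34) 0 [0.6 1.3]
top (29, 10, 31) 0 [ 0.1 -0.2]
top (29, 255, 22) 0 [0.5 0.4]
top (-29, 255, 22) 0 [0.7 0.5]
scene (29, -240, 34) 0 [-2.4 -1. ]
scene (-29, -240, 34) 0 [-0.6  0.5]
scene (29, 10, 31) 0 [-1.9  0.2]
scene (-29, 10, 31) 0 [ 0.8 -2.8]
scene (29, 255, 22) 0 [-0.1 -1.7]
scene (-29, 255, 0) 0 [-1.   0.6]
top (22.5, 100, 28) 4 [ 0.2 -0.8]
top (-22.5, 100, 28) 4 [1.2 0.6]
top (22.5, -100, 28) 4 [-0.4  0. ]
top (-22.5, -100, 28) 4 [0.4 0.4]
scene (22.5, 100, 28) 4 [-1.8 -0.3]
scene (-22.5, 100, 28) 4 [-1.4 -0.3]
scene (22.5, -100, 28) 4 [ 0.2 -1.4]
scene (-22.5, -100, 28) 4 [-1.7 -0.4]
top (22.5, 100, 28) 5 [0.1 1. ]
top (-22.5, 100, 28) 5 [1.  2.3]
top (18, -100, 28) 5 [-0.2  0.3]
scene (22.5, 100, 28) 5 [-1.9  0.9]
scene (-22.5, 100, 0) 5 [2.6 5.6]
tray [ 0.4151  0.1574 -0.0082 -0.0074] [ 0.9  0.2  0.7  0.2  0.8  0.4 -0.   0.6 -0.4 -0.4 -0.3 -0.1 -2.3  2.9
 -2.2 -0.6]Traceback (most recent call last):
  File "fit.py", line 33, in <module>
    tray([('top',(472,202),(3
[... 1509 characters left out ...]
eval - f0 for f_eval in f_evals]
                                    ^^^^^^^
    f = np.atleast_1d(self.fun(x, *self.args, **self.kwargs))
                      ~~~~~~~~^^^^^^^^^^^^^^^^^^^^^^^^^^^^^^
    return np.atleast_1d(self.fun(x))
                         ~~~~~~~~^^^
    return self.f(x, *self.args, **self.kwargs)
           ~~~~~~^^^^^^^^^^^^^^^^^^^^^^^^^^^^^^
  File "fit.py", line 29, in rs
    return np.ravel([proj(o[0],w)[0]-(tp(o[1]) if o[0]=='top' else sp(o[1])) for o,w in zip(obs,W)])
                     ~~~~^^^^^^^^
  File "h.py", line 6, in proj
    c=optics.calibration(n); q=c["orientation"]; M=R.from_quat(q[[1,2,3,0]])
ValueError: time passes only in moves, steps and waits
```

```bash
python3 - <<'E'
s=open('h.py').read()
s=s.replace('def proj','CAL={n:optics.calibration(n) for n in ("scene","top")}\ndef proj').replace('c=optics.calibration(n)','c=CAL[n]').replace('def proj(n,P)','def proj(n,P,d=0)').replace('-c["position"])','-c["position"]-d)')
s=s.replace('np.array(a)/2.909+[130,170]','(np.array(a)+.5)/2.909+[129.5,169.5]').replace('np.array(a)/4+[145,160]','(np.array(a)+.5)/4+[144.5,159.5]')
open('h.py','w').write(s)
f=open('fit.py').read(); obs=f[f.index('obs=['):f.index('def res')].replace(",('scene',(374,163),(-22.5,100,0),5)]","]")
open('fit.py','w').write('''from h import *
'''+obs+'''
L=[('top',(297,197),(32.5,-110,14)),('top',(297,264),(-32.5,-110,14)),('top',(75,197),(32.5,110,14)),('top',(75,263),(-32.5,110,14)),
('scene',(415,324),(32.5,-110,14)),('scene',(466,378),(-32.5,-110,14)),('scene',(230,537),(-32.5,114,0))]
Q=[('top',(472,202),(32.5,110,14)),('top',(703,214),(32.5,-110,14)),('top',(700,278),(-32.5,-110,14)),('top',(469,265),(-32.5,110,14))]
def one(v,W,px,p): return proj(v,W,p[12:15] if v=='scene' else p[15:18])[0]-(tp(px) if v=='top' else sp(px))
def res(p):
    o=[]
    for v,px,X,c in obs:
        X=np.array(X)/1e3
        if c: X[1]+=p[c]
        o.append(one(v,Rc(p[3]).apply(X)+p[:3],px,p))
    for T,q in((L,p[6:9]),(Q,p[9:12])):
        for v,px,X in T: o.append(one(v,R.from_euler('z',q[2]).apply(np.array(X)/1e3)+[q[0],q[1],0],px,p))
    return np.r_[np.ravel(o),p[12:18]/.002]
f=least_squares(res,[.55,.02,.08,.09,.125,-.1,.41,.157,0,.4,-.2,0]+[0]*6,loss='soft_l1',f_scale=.7)
p=f.x;np.save('p.npy',p);print(p[:12].round(4),'cam',p[12:].round(4))
print(f.fun[:-6].reshape(-1,2).round(1).tolist())
def pt(v,a,z):
    return least_squares(lambda q:one(v,np.r_[q,z],a,p),[.4,0]).x.round(3)
print('beaker',pt('top',(338,238),.07),pt('scene',(496,345),0),'bottleR(cap)',pt('top',(734,126),.09),'timer',pt('top',(710,30),.019),'amber',pt('scene',(160,200),0))
''')
E
python3 fit.py
```

```text
[ 0.5478  0.0225  0.0779  0.0911  0.1239 -0.1076  0.4151  0.158  -0.0103
  0.4024 -0.23   -0.066 ] cam [ 0.0017  0.0011  0.0008 -0.0017 -0.0011 -0.0002]
[[-0.8, -1.2], [0.5, 1.2], [-0.3, -0.4], [-0.1, 0.0], [0.2, 0.2], [-1.4, -0.7], [0.4, 0.9], [-0.9, 0.6], [1.8, -2.4], [0.7, -1.3], [-0.2, 1.1], [-0.1, -1.1], [1.0, 0.3], [-0.5, -0.2], [0.3, 0.2], [-0.8, -0.0], [-0.4, 0.0], [1.2, -1.2], [-0.6, -0.1], [0.1, 0.7], [1.0, 2.1], [-0.1, 0.1], [-0.8, 1.1], [0.4, -0.1], [0.2, 0.0], [-0.1, -0.1], [-1.0, 0.2], [0.4, -0.9], [0.5, -0.5], [-1.8, 2.4], [0.3, -0.9], [-0.7, -0.6], [-0.0, 0.8], [0.3, 0.7]]
beaker [0.404 0.006] [0.398 0.007] bottleR(cap) [ 0.502 -0.359] timer [ 0.606 -0.358] amber [0.684 0.135]
```

```bash
cat >> h.py <<'E'
p=np.array([.548,.0225,.080,.0911]); C=Rc(p[3]); cm=C.as_matrix(); cx,cy,cz=cm.T
Rg=np.c_[cy,cx,-cz]; Rp=np.c_[cx,-cy,-cz]
def Rt(t): return np.array([[-np.sin(t),np.cos(t),0],[np.cos(t),np.sin(t),0],[0,0,-1.]]).T.T if 0 else np.c_[[-np.sin(t),np.cos(t),0],[np.cos(t),np.sin(t),0],[0,0,-1]]
def ch(x,y,z): return C.apply(np.array([x,y,z])/1e3)+p[:3]
def go(pos,M,name=''):
    s=r.get_state(); q=s["tool_rot"]; R0=R.from_quat(q[[1,2,3,0]])
    print(name,'slide',((np.array(pos)-s["tool_pos"])*1e3).round(1).tolist(),'rot',np.degrees((R.from_matrix(M)*R0.inv()).as_rotvec()).round(2).tolist())
E
python3 -c "
from h import *
go(ch(0,124,130),Rg,'above'); go(ch(0,124,23),Rg,'grasp'); print(cz.round(4),cy.round(4))"
```

```text
above slide [352.5, 633.2, 4.0] rot [10.82, -7.0, 75.05]
grasp slide [350.5, 655.3, -100.6] rot [10.82, -7.0, 75.05]
[ 0.0189 -0.207   0.9781] [-0.089   0.9741  0.2079]
```

Call:
servo_tool(slide=[[40, 60, 30], [80, 120, 50], [110, 180, 50], [140, 240, 50], [170, 300, 50], [200, 360, 50], [230, 420, 50], [260, 480, 50], [290, 530, 50], [320, 580, 50]], rot=[[1.1, -0.7, 7.5], [2.2, -1.4, 15], [3.25, -2.1, 22.5], [4.3, -2.8, 30], [5.4, -3.5, 37.5], [6.5, -4.2, 45], [7.6, -4.9, 52.5], [8.66, -5.6, 60], [9.7, -6.3, 67.5], [10.82, -7.0, 75.05]], fingers=[0.85, 0.85, 0.85, 0.85, 0.85, 0.85, 0.85, 0.85, 0.85, 0.85], squeeze=15)

```text
time: 1.35
tool_pos: [0.4846, 0.0251, 0.2795]
tool_rot: [-0.077, 0.669, 0.736, 0.071]
ft_force: [0.3, -1.1, 0.8]
grip_width: 0.0788
finger_force: 0.0
```

```bash
python3 -c "
from h import *
go(ch(0,124,130),Rg,'above'); go(ch(0,124,60),Rg,'mid'); go(ch(0,124,23),Rg,'grasp');print(r.get_state()['time'],r.get_state()['qpos'])"
```

```text
above slide [54.9, 91.3, -46.6] rot [-0.01, 0.11, -0.23]
mid slide [53.5, 105.7, -115.1] rot [-0.01, 0.11, -0.23]
grasp slide [52.8, 113.4, -151.3] rot [-0.01, 0.11, -0.23]
1.35 [-0.32518969  0.12913567  1.59371987  0.19214354  1.50466965 -0.44150807]
```

Call:
servo_tool(slide=[[15, 25, 0], [30, 50, -30], [30, 50, -30], [30, 50, -30], [30, 50, -30]], rot=[[0, 0, 0], [0, 0, 0], [0, 0, 0], [0, 0, 0], [0, 0, 0]], fingers=[0.85, 0.85, 0.85, 0.85, 0.85])

```text
time: 1.98
tool_pos: [0.5143, 0.0722, 0.2505]
tool_rot: [-0.076, 0.671, 0.734, 0.071]
ft_force: [0.2, 0.4, 0.3]
grip_width: 0.0792
finger_force: 0.0
```

```bash
python3 -c "
from h import *
im=optics.capture('top');cv2.imwrite('pics/t1.png',cv2.resize(im[150:260,110:290,::-1],(720,440),interpolation=cv2.INTER_CUBIC))
go(ch(0,124,130),Rg,'above'); go(ch(0,124,60),Rg,'mid'); go(ch(0,124,23),Rg,'grasp')"
```

```text
above slide [25.1, 44.2, -17.6] rot [0.04, 0.18, 0.09]
mid slide [23.8, 58.7, -86.1] rot [0.04, 0.18, 0.09]
grasp slide [23.1, 66.4, -122.3] rot [0.04, 0.18, 0.09]
```

Call:
servo_tool(slide=[[25, 44, -18], [25, 44, -18], [24, 59, -86], [23, 66, -122], [23, 66, -122], [23, 66, -122]], rot=[[0, 0.2, 0], [0, 0.2, 0], [0, 0.2, 0], [0, 0.2, 0], [0, 0.2, 0], [0, 0.2, 0]], fingers=[0.85, 0.85, 0.85, 0.85, 0.85, 0.85])

```text
time: 2.78
tool_pos: [0.5384, 0.1382, 0.1297]
tool_rot: [-0.077, 0.671, 0.734, 0.071]
ft_force: [-0.3, 0.4, -0.1]
grip_width: 0.0788
finger_force: 0.0
```

```bash
python3 -c "
from h import *
for n,a in(('scene',(slice(150,260),slice(140,280))),):
  im=optics.capture(n);cv2.imwrite('pics/s1.png',cv2.resize(im[a][:,:,::-1],(700,550),interpolation=cv2.INTER_CUBIC))
go(ch(0,124,23),Rg,'grasp')"
```

```text
grasp slide [-1.5, 0.3, -1.9] rot [0.03, 0.13, 0.06]
```

View pics/s1.png

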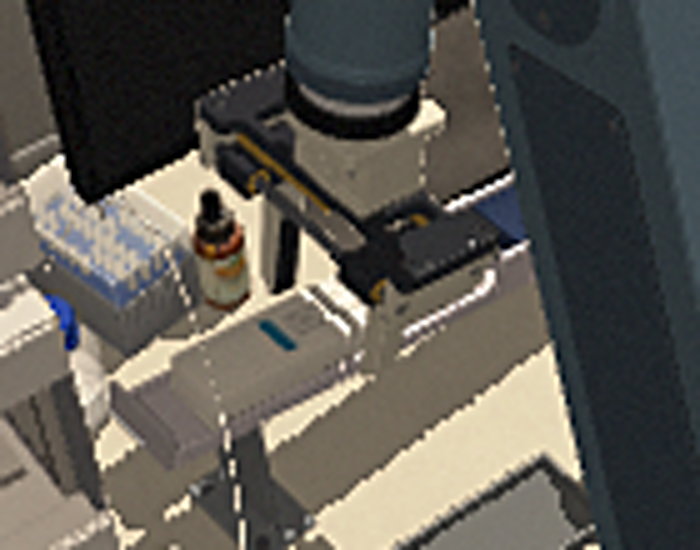

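The fingers straddle the carton, with the near finger at about (375, 345) just above the rail. Closing and checking.

Call:
servo_tool(slide=[[-1, 0, -1], [-1, 0, -1], [-1, 0, -1], [-1, 0, -1], [-1, 0, -1], [-1, 0, -1]], rot=[[0, 0, 0], [0, 0, 0], [0, 0, 0], [0, 0, 0], [0, 0, 0], [0, 0, 0]], fingers=[0.3, 0.3, 0.3, 0.3, 0.3, 0.3], squeeze=15)

```text
time: 3.58
tool_pos: [0.5375, 0.139, 0.1272]
tool_rot: [-0.077, 0.671, 0.734, 0.071]
ft_force: [5.4, -0.2, 1.3]
grip_width: 0.0448
finger_force: 15.0
```

Call:
servo_tool(slide=[[0, -6, 30], [2, -18, 80], [2, -22, 110], [2, -22, 110]], rot=[[0, 0, 0], [0, 0, 0], [0, 0, 0], [0, 0, 0]], fingers=[0.3, 0.3, 0.3, 0.3])

```text
time: 4.08
tool_pos: [0.5384, 0.1168, 0.2382]
tool_rot: [-0.077, 0.671, 0.734, 0.07]
ft_force: [-0.1, 0.4, -1.6]
grip_width: 0.0451
finger_force: 14.9
```

```bash
python3 -c "
from h import *
go([.4024,-.230,.15],Rt(-.066),'above tray')"
```

```text
above tray slide [-136.0, -346.8, -88.2] rot [-11.96, -0.12, -8.95]
```

Call:
servo_tool(slide=[[-15, -30, 0], [-30, -75, 0], [-48, -120, 0], [-66, -165, 0], [-84, -210, 0], [-102, -255, -10], [-120, -300, -40], [-136, -347, -88], [-136, -347, -88], [-136, -347, -88]], rot=[[-3, 0, -2.2], [-6, 0, -4.4], [-9, 0, -6.6], [-11.96, -0.1, -8.95], [-11.96, -0.1, -8.95], [-11.96, -0.1, -8.95], [-11.96, -0.1, -8.95], [-11.96, -0.1, -8.95], [-11.96, -0.1, -8.95], [-11.96, -0.1, -8.95]], fingers=[0.3, 0.3, 0.3, 0.3, 0.3, 0.3, 0.3, 0.3, 0.3, 0.3])

```text
time: 5.32
tool_pos: [0.4012, -0.2287, 0.1473]
tool_rot: [-0.003, 0.731, 0.683, -0.0]
ft_force: [0.1, -1.2, -1.1]
grip_width: 0.0454
finger_force: 14.9
```

```bash
python3 -c "
from h import *
go([.4024,-.230,.036],Rt(-.066),'tray')
im=optics.capture('top');cv2.imwrite('pics/t2.png',cv2.resize(im[180:290,230:390,::-1],(800,550),interpolation=cv2.INTER_CUBIC))
im=optics.capture('scene');cv2.imwrite('pics/s2.png',cv2.resize(im[100:240,200:400,::-1],(800,560),interpolation=cv2.INTER_CUBIC))"
```

```text
tray slide [1.2, -1.3, -111.3] rot [-0.24, -0.31, 0.08]
```

View pics/t2.png

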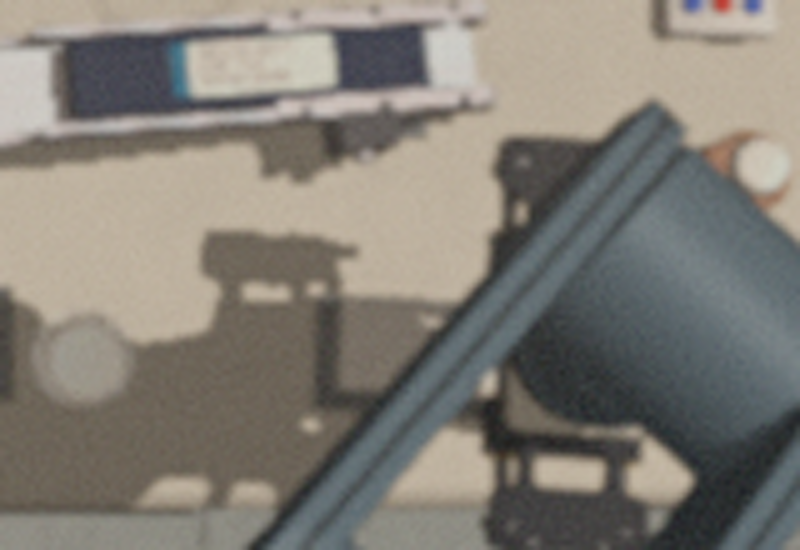

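The arm hides most of the carton at around (320–490, 300–400). I'll project its expected corners to check.

```bash
python3 -c "
from h import *
s=r.get_state();q=s['tool_rot'];M=R.from_quat(q[[1,2,3,0]])
# carton corners in tool frame: x along length, y across, z: top at -(28-22)=-6mm
P=M.apply(np.array([[.1,.0225,-.006],[.1,-.0225,-.006],[-.1,-.0225,-.006],[-.1,.0225,-.006]]))+s['tool_pos']
print('top crop',((proj('top',P)-[230,180])*5).round().tolist());print('scene crop',((proj('scene',P)-[200,100])*4).round().tolist())
T=R.from_euler('z',-.066).apply(np.array([[.0325,.11,.014],[-.0325,.11,.014]]))+[.4024,-.23,0]
print('tray',((proj('top',T)-[230,180])*5).round().tolist())"
```

```text
top crop [[343.0, 297.0], [340.0, 388.0], [744.0, 411.0], [745.0, 319.0]]
scene crop [[389.0, 343.0], [426.0, 379.0], [625.0, 271.0], [586.0, 238.0]]
tray [[313.0, 294.0], [308.0, 410.0]]
```

View pics/s2.png

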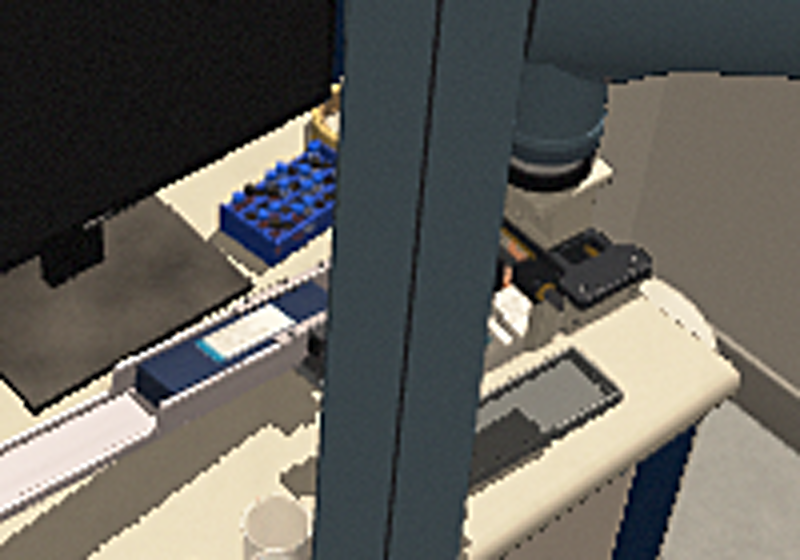

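Call:
servo_tool(slide=[[1, -1, -40], [1, -1, -85], [1, -1, -111], [1, -1, -114], [1, -1, -117], [1, -1, -119]], rot=[[-0.2, -0.3, 0], [-0.2, -0.3, 0], [-0.2, -0.3, 0], [-0.2, -0.3, 0], [-0.2, -0.3, 0], [-0.2, -0.3, 0]], fingers=[0.3, 0.3, 0.3, 0.3, 0.3, 0.3])

```text
time: 6.18
tool_pos: [0.4042, -0.2314, 0.0309]
tool_rot: [0.003, 0.73, 0.683, 0.0]
ft_force: [-0.1, -0.0, -0.7]
grip_width: 0.0452
finger_force: 14.9
```

Call:
servo_tool(slide=[[-1, 1, -2], [-1, 1, -3], [-1, 1, -4], [-1, 1, -4]], rot=[[0, 0, 0], [0, 0, 0], [0, 0, 0], [0, 0, 0]], fingers=[0.3, 0.3, 0.3, 0.3])

```text
time: 6.68
tool_pos: [0.4023, -0.23, 0.0262]
tool_rot: [0.002, 0.73, 0.683, 0.0]
ft_force: [-0.4, 1.8, 4.1]
grip_width: 0.0453
finger_force: 14.9
```

Call:
servo_tool(slide=[[0, 0, 0], [0, 0, 0], [0, 0, 0], [0, 0, 10], [0, 0, 60], [0, 0, 120], [0, 0, 170], [0, 0, 170]], rot=[[0, 0, 0], [0, 0, 0], [0, 0, 0], [0, 0, 0], [0, 0, 0], [0, 0, 0], [0, 0, 0], [0, 0, 0]], fingers=[0.65, 0.65, 0.65, 0.65, 0.65, 0.65, 0.4, 0])

```text
time: 7.68
tool_pos: [0.4041, -0.2317, 0.2005]
tool_rot: [0.007, 0.73, 0.683, 0.0]
ft_force: [-1.2, -0.4, 0.1]
grip_width: 0.0453
finger_force: 0.0
```

```bash
python3 -c "
from h import *
go(ch(0,-232,130),Rp,'push above'); go(ch(0,-232,60),Rp,'mid');go(ch(0,-232,17),Rp,'low');go(ch(0,-60,17),Rp,'end')"
```

```text
push above slide [167.0, 1.3, -41.6] rot [9.95, 9.44, -80.68]
mid slide [165.6, 15.8, -110.0] rot [9.95, 9.44, -80.68]
low slide [164.8, 24.7, -152.1] rot [9.95, 9.44, -80.68]
end slide [149.5, 192.3, -116.3] rot [9.95, 9.44, -80.68]
```

```bash
cat >> h.py <<'E'
_c=(R.from_euler('z',p[3])*R.from_euler('x',6,degrees=True)).as_matrix(); Rp6=np.c_[_c[:,0],-_c[:,1],-_c[:,2]]
E
python3 -c "
from h import *
s=r.get_state();print(s['grip_width'],C.inv().apply(np.array([.5375,.139,.1272])-p[:3]))
P=lambda y,z:ch(0,y,z)
a=ch(0,-233,17)
go(a+[0,0,.13],Rp6,'up');go(a,Rp6,'low')
im=optics.capture('top');t=im[165:285,240:400,::-1]
cv2.imwrite('pics/t3.png',cv2.resize(t,(800,600),interpolation=cv2.INTER_CUBIC))"
```

```text
0.045297601707321986 [0.00014202 0.12422944 0.02184869]
up slide [164.9, 23.8, -22.3] rot [5.39, 4.76, -80.91]
low slide [164.9, 23.8, -152.3] rot [5.39, 4.76, -80.91]
```

View pics/t3.png

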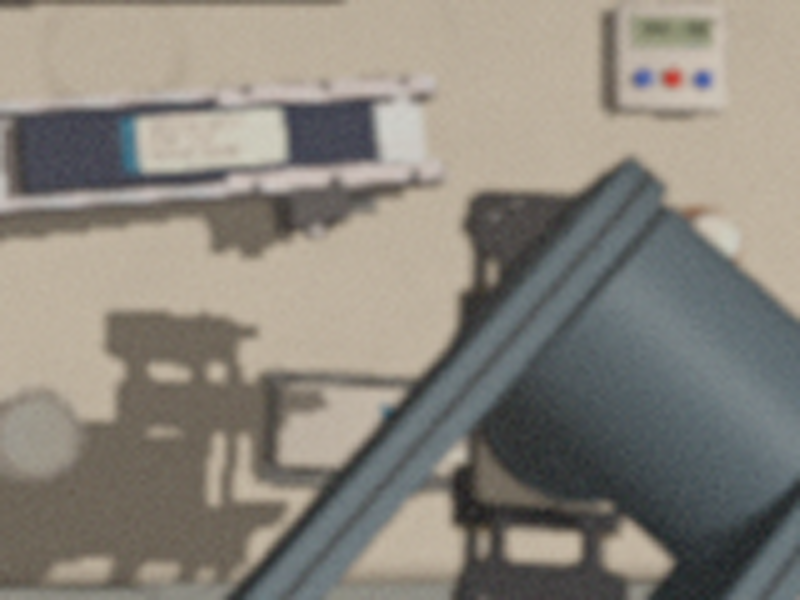

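The white carton lies inside the plain tray (left end at (275, 425), inside the rim). The jammed carton's lower end is at (377, 130), with free floor up to (425, 130). Moving the closed fingers behind it.

Call:
servo_tool(slide=[[20, 3, 0], [40, 6, 0], [60, 9, 0], [80, 12, 0], [105, 15, 0], [130, 18, 0], [150, 21, 0], [165, 24, -10], [165, 24, -22], [165, 24, -22]], rot=[[0.67, 0.6, -10], [1.3, 1.2, -20], [2, 1.8, -30], [2.7, 2.4, -40], [3.4, 3, -50], [4, 3.5, -60], [4.7, 4.1, -70], [5.39, 4.76, -80.9], [5.39, 4.76, -80.9], [5.39, 4.76, -80.9]], fingers=[0, 0, 0, 0, 0, 0, 0, 0, 0, 0])

```text
time: 8.98
tool_pos: [0.5653, -0.2051, 0.1712]
tool_rot: [-0.057, 0.997, 0.047, -0.002]
ft_force: [0.4, -0.3, -1.5]
grip_width: 0.0005
finger_force: 0.0
```

```bash
python3 -c "
from h import *
a=ch(0,-233,17)
go(a+[0,0,.05],Rp6,'mid');go(a,Rp6,'low');print(r.get_state()['qpos'])"
```

```text
mid slide [3.8, -2.9, -73.0] rot [-0.6, 0.08, -0.17]
low slide [3.8, -2.9, -123.0] rot [-0.6, 0.08, -0.17]
[-0.58821678  0.42503949  1.44705432  0.09313767  1.34140884  0.8639837 ]
```

Call:
servo_tool(slide=[[4, -3, -40], [4, -3, -75], [4, -3, -90], [4, -3, -105], [4, -3, -115], [4, -3, -123], [4, -3, -123]], rot=[[-0.6, 0, 0], [-0.6, 0, 0], [-0.6, 0, 0], [-0.6, 0, 0], [-0.6, 0, 0], [-0.6, 0, 0], [-0.6, 0, 0]], fingers=[0, 0, 0, 0, 0, 0, 0])

```text
time: 9.85
tool_pos: [0.571, -0.2088, 0.0504]
tool_rot: [-0.051, 0.998, 0.045, 0.0]
ft_force: [0.3, 0.1, 0.6]
grip_width: 0.0005
finger_force: 0.0
```

```bash
python3 -c "
from h import *
go(ch(0,-233,17),Rp6,'low')
for y in (-215,-190,-120,-60): go(ch(0,y,17),Rp6,y)"
```

```text
low slide [-1.9, 0.9, -2.2] rot [0.13, 0.3, 0.03]
-215 slide [-3.5, 18.4, 1.5] rot [0.13, 0.3, 0.03]
-190 slide [-5.7, 42.7, 6.7] rot [0.13, 0.3, 0.03]
-120 slide [-12.0, 110.9, 21.3] rot [0.13, 0.3, 0.03]
-60 slide [-17.3, 169.4, 33.7] rot [0.13, 0.3, 0.03]
```

Call:
servo_tool(slide=[[-2, 5, -1], [-2, 11, 0], [-3, 18, 1], [-4, 24, 2], [-4, 30, 4], [-5, 36, 5], [-6, 42, 6]], rot=[[0, 0.3, 0], [0, 0.3, 0], [0, 0.3, 0], [0, 0.3, 0], [0, 0.3, 0], [0, 0.3, 0], [0, 0.3, 0]], fingers=[0, 0, 0, 0, 0, 0, 0])

```text
time: 10.72
tool_pos: [0.5663, -0.1698, 0.0577]
tool_rot: [-0.048, 0.998, 0.045, -0.001]
ft_force: [1.2, -9.1, -2.4]
grip_width: 0.0006
finger_force: 4.5
```

```bash
python3 -c "
from h import *
s=r.get_state();print(C.inv().apply(s['tool_pos']-p[:3]).round(4),C.inv().apply(s['ft_force']).round(1))
for y in (-140,-60,-50): go(ch(0,y,17),Rp6,y)"
```

```text
[ 0.0007 -0.1936  0.0183] [ 0.4 -9.5 -0.5]
-140 slide [-5.5, 52.5, 9.8] rot [0.47, 0.21, 0.04]
-60 slide [-12.6, 130.4, 26.5] rot [0.47, 0.21, 0.04]
-50 slide [-13.5, 140.1, 28.5] rot [0.47, 0.21, 0.04]
```

Call:
servo_tool(slide=[[-1, 13, 3], [-3, 26, 5], [-4, 39, 7], [-5, 52, 10], [-7, 65, 13], [-8, 78, 16], [-9, 91, 18], [-10, 104, 21], [-11, 117, 23], [-12, 130, 26]], rot=[[0.3, 0.2, 0], [0.3, 0.2, 0], [0.3, 0.2, 0], [0.3, 0.2, 0], [0.3, 0.2, 0], [0.3, 0.2, 0], [0.3, 0.2, 0], [0.3, 0.2, 0], [0.3, 0.2, 0], [0.3, 0.2, 0]], fingers=[0, 0, 0, 0, 0, 0, 0, 0, 0, 0])

```text
time: 11.98
tool_pos: [0.5533, -0.0364, 0.0833]
tool_rot: [-0.053, 0.998, 0.045, -0.003]
ft_force: [-0.2, -4.3, 3.5]
grip_width: 0.0005
finger_force: 2.2
```

```bash
python3 -c "
from h import *
s=r.get_state();print(C.inv().apply(s['tool_pos']-p[:3]).round(4),C.inv().apply(s['ft_force']).round(1))
for y in (-60,-55): go(ch(0,y,17),Rp6,y)"
```

```text
[-0.0001 -0.0572  0.0155] [-0.6 -3.4  4.3]
-60 slide [0.3, -3.0, 0.9] rot [-0.11, -0.12, 0.02]
-55 slide [-0.1, 1.9, 1.9] rot [-0.11, -0.12, 0.02]
```

Call:
servo_tool(slide=[[0, -6, 0], [0, -12, 0], [0, -12, 40], [0, -12, 90], [0, -12, 140], [0, -12, 140]], rot=[[0, 0, 0], [0, 0, 0], [0, 0, 0], [0, 0, 0], [0, 0, 0], [0, 0, 0]], fingers=[0, 0, 0, 0, 0.4, 0.85])

```text
time: 12.72
tool_pos: [0.5552, -0.0501, 0.2266]
tool_rot: [-0.053, 0.998, 0.045, -0.0]
ft_force: [-0.4, -0.2, -0.3]
grip_width: 0.016
finger_force: 0.0
```

```bash
python3 -c "
from h import *
go(ch(0,58,130),Rg,'above')
im=optics.capture('top');cv2.imwrite('pics/t4.png',cv2.resize(im[165:285,130:330,::-1],(800,480),interpolation=cv2.INTER_CUBIC))
im=optics.capture('scene');s=im[150:250,145:305,::-1]
cv2.imwrite('pics/s4.png',cv2.resize(s,(800,500),interpolation=cv2.INTER_CUBIC))
P=[ch(a,b,28) for b in (158,-42) for a in (22.5,-22.5)]
d=np.load('p.npy')
print(((proj('scene',P,d[12:15])-[145,150])*5).round().tolist())"
```

```text
above slide [-9.9, 102.2, -7.3] rot [5.75, -13.44, 89.0]
[[233.0, 310.0], [281.0, 354.0], [481.0, 187.0], [529.0, 225.0]]
```

View pics/s4.png

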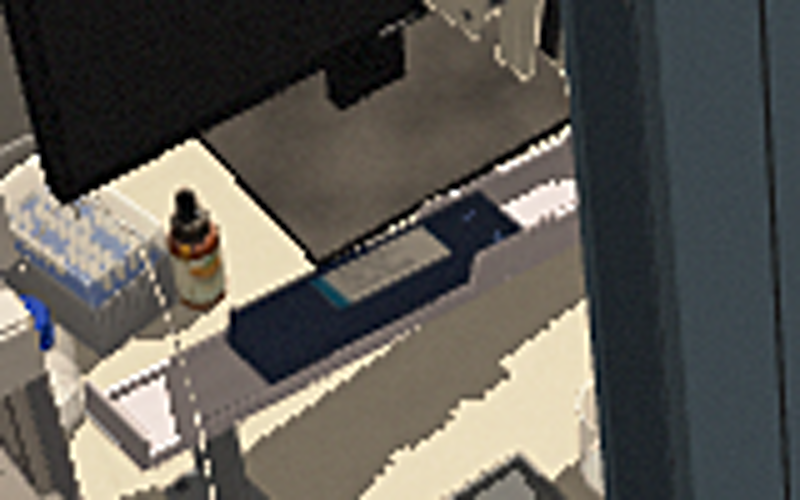

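The dark carton is clear of the lips: its upper end is at (232, 312) and its lower end at (480, 192). This matches a centre at chute y = +58 mm. Turning to grasp it.

Call:
servo_tool(slide=[[0, 10, 10], [-1, 20, 10], [-2, 35, 10], [-4, 50, 10], [-5, 65, 10], [-6, 80, 10], [-8, 95, 10], [-10, 102, 0], [-10, 102, -7], [-10, 102, -7]], rot=[[0.64, -1.5, 9.9], [1.28, -3, 19.8], [1.9, -4.5, 29.7], [2.56, -6, 39.6], [3.2, -7.5, 49.4], [3.8, -9, 59.3], [4.5, -10.5, 69.2], [5.1, -12, 79.1], [5.75, -13.44, 89], [5.75, -13.44, 89]], fingers=[0.85, 0.85, 0.85, 0.85, 0.85, 0.85, 0.85, 0.85, 0.85, 0.85])

```text
time: 14.08
tool_pos: [0.5417, 0.0532, 0.2129]
tool_rot: [-0.078, 0.671, 0.734, 0.066]
ft_force: [-0.4, -0.7, 0.0]
grip_width: 0.0788
finger_force: 0.0
```

```bash
python3 -c "
from h import *
go(ch(0,58,60),Rg,'mid');go(ch(0,58,22),Rg,'grasp')"
```

```text
mid slide [2.3, 13.4, -62.2] rot [0.35, -0.45, 0.07]
grasp slide [1.6, 21.3, -99.4] rot [0.35, -0.45, 0.07]
```

Call:
servo_tool(slide=[[2, 13, -62], [2, 17, -80], [2, 21, -99], [2, 21, -99], [2, 21, -99]], rot=[[0.3, -0.4, 0], [0.3, -0.4, 0], [0.3, -0.4, 0], [0.3, -0.4, 0], [0.3, -0.4, 0]], fingers=[0.85, 0.85, 0.85, 0.85, 0.85])

```text
time: 14.7
tool_pos: [0.5454, 0.0739, 0.117]
tool_rot: [-0.075, 0.671, 0.734, 0.071]
ft_force: [0.3, -0.1, 0.8]
grip_width: 0.0792
finger_force: 0.0
```

```bash
python3 -c "
from h import *
s=r.get_state();print(s['ft_force'].round(1));go(ch(0,58,22.5),Rg,'grasp')"
```

```text
[ 0.3 -0.1  0.8]
grasp slide [-2.1, 0.5, -2.9] rot [0.13, 0.27, 0.08]
```

Call:
servo_tool(slide=[[-2, 0, -2], [-2, 0, -2], [-2, 0, -2], [-2, 0, -2], [-2, 0, -2], [-2, 0, -2], [-2, 0, -2]], rot=[[0, 0.2, 0], [0, 0.2, 0], [0, 0.2, 0], [0, 0.2, 0], [0, 0.2, 0], [0, 0.2, 0], [0, 0.2, 0]], fingers=[0.85, 0.3, 0.3, 0.3, 0.3, 0.3, 0.3], squeeze=15)

```text
time: 15.58
tool_pos: [0.5433, 0.0741, 0.1148]
tool_rot: [-0.076, 0.67, 0.735, 0.07]
ft_force: [0.4, -0.6, 1.5]
grip_width: 0.0449
finger_force: 15.0
```

Call:
servo_tool(slide=[[0, -4, 20], [1, -12, 55], [2, -22, 105], [2, -22, 120], [2, -22, 120]], rot=[[0, 0, 0], [0, 0, 0], [0, 0, 0], [0, 0, 0], [0, 0, 0]], fingers=[0.3, 0.3, 0.3, 0.3, 0.3])

```text
time: 16.2
tool_pos: [0.5452, 0.0522, 0.2349]
tool_rot: [-0.075, 0.67, 0.735, 0.07]
ft_force: [-0.5, -0.2, -1.8]
grip_width: 0.0451
finger_force: 14.9
```

```bash
python3 -c "
from h import *
go([.4151,.158,.18],Rt(-.0103),'above tray')"
```

```text
above tray slide [-130.1, 105.8, -54.9] rot [-11.85, -0.35, -5.83]
```

Call:
servo_tool(slide=[[-20, 15, 0], [-45, 35, 0], [-70, 55, 0], [-95, 75, 0], [-120, 95, 0], [-130, 106, -20], [-130, 106, -55], [-130, 106, -55], [-130, 106, -55]], rot=[[-3, 0, -1.5], [-6, -0.1, -3], [-9, -0.2, -4.4], [-11.85, -0.3, -5.8], [-11.85, -0.3, -5.8], [-11.85, -0.3, -5.8], [-11.85, -0.3, -5.8], [-11.85, -0.3, -5.8], [-11.85, -0.3, -5.8]], fingers=[0.3, 0.3, 0.3, 0.3, 0.3, 0.3, 0.3, 0.3, 0.3])

```text
time: 17.32
tool_pos: [0.4149, 0.1581, 0.1794]
tool_rot: [-0.001, 0.711, 0.704, -0.001]
ft_force: [0.5, -0.1, -1.3]
grip_width: 0.0448
finger_force: 14.9
```

```bash
python3 -c "
from h import *
go([.4151,.158,.036],Rt(-.0103),'tray')"
```

```text
tray slide [0.2, -0.1, -143.4] rot [-0.02, -0.2, -0.02]
```

Call:
servo_tool(slide=[[0, 0, -50], [0, 0, -100], [0, 0, -135], [0, 0, -143], [0, 0, -147], [0, 0, -149], [0, 0, -149]], rot=[[0, -0.2, 0], [0, -0.2, 0], [0, -0.2, 0], [0, -0.2, 0], [0, -0.2, 0], [0, -0.2, 0], [0, -0.2, 0]], fingers=[0.3, 0.3, 0.3, 0.3, 0.3, 0.3, 0.3])

```text
time: 18.2
tool_pos: [0.416, 0.1582, 0.0316]
tool_rot: [0.001, 0.711, 0.704, 0.002]
ft_force: [-0.4, -0.4, -1.3]
grip_width: 0.0447
finger_force: 14.9
```

Call:
servo_tool(slide=[[-1, 0, -2], [-1, 0, -4], [-1, 0, -5], [-1, 0, -5]], rot=[[0, 0, 0], [0, 0, 0], [0, 0, 0], [0, 0, 0]], fingers=[0.3, 0.3, 0.3, 0.3])

```text
time: 18.7
tool_pos: [0.4146, 0.1582, 0.0266]
tool_rot: [0.001, 0.71, 0.704, 0.001]
ft_force: [-5.1, -0.8, 10.2]
grip_width: 0.0447
finger_force: 15.0
```

Call:
servo_tool(slide=[[0, 0, 1], [0, 0, 1], [0, 0, 1], [0, 0, 10], [0, 0, 60], [0, 0, 120], [0, 0, 180], [0, -60, 210], [0, -120, 210], [0, -180, 210]], rot=[[0, 0, 0], [0, 0, 0], [0, 0, 0], [0, 0, 0], [0, 0, 0], [0, 0, 0], [0, 0, 0], [0, 0, 0], [0, 0, 0], [0, 0, 0]], fingers=[0.65, 0.65, 0.65, 0.65, 0.65, 0.65, 0.65, 0.65, 0.65, 0.65])

```text
time: 19.95
tool_pos: [0.4148, -0.0237, 0.2374]
tool_rot: [0.002, 0.71, 0.704, 0.002]
ft_force: [0.8, -0.1, -0.7]
grip_width: 0.0604
finger_force: 0.0
```

Call:
servo_tool(slide=[[0, -60, 0], [0, -120, 0], [0, -180, 0], [0, -220, 0], [0, -260, 0], [0, -260, 0], [0, -260, 0]], rot=[[0, 0, 0], [0, 0, 0], [0, 0, 0], [0, 0, 0], [0, 0, 0], [0, 0, 0], [0, 0, 0]], fingers=[0.65, 0.65, 0.65, 0.65, 0.65, 0.65, 0.65])

```text
time: 20.82
tool_pos: [0.414, -0.2815, 0.2359]
tool_rot: [0.0, 0.711, 0.703, 0.001]
ft_force: [-0.5, 0.5, -0.2]
grip_width: 0.0603
finger_force: 0.0
```

```bash
python3 -c "
from h import *
a=optics.capture('top')[165:285,125:405,::-1]; b=optics.capture('scene')[190:300,170:290,::-1]
o=np.zeros((600,800,3),np.uint8); o[:343]=cv2.resize(a,(800,343),interpolation=cv2.INTER_CUBIC); o[345:600,:278]=cv2.resize(b,(278,255),interpolation=cv2.INTER_CUBIC)
c=optics.capture('top')[218:262,145:245,::-1]; o[350:570,290:790]=cv2.resize(c,(500,220),interpolation=cv2.INTER_CUBIC)
cv2.imwrite('pics/f.png',o)"
```

```text
(no output)
```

View pics/f.png

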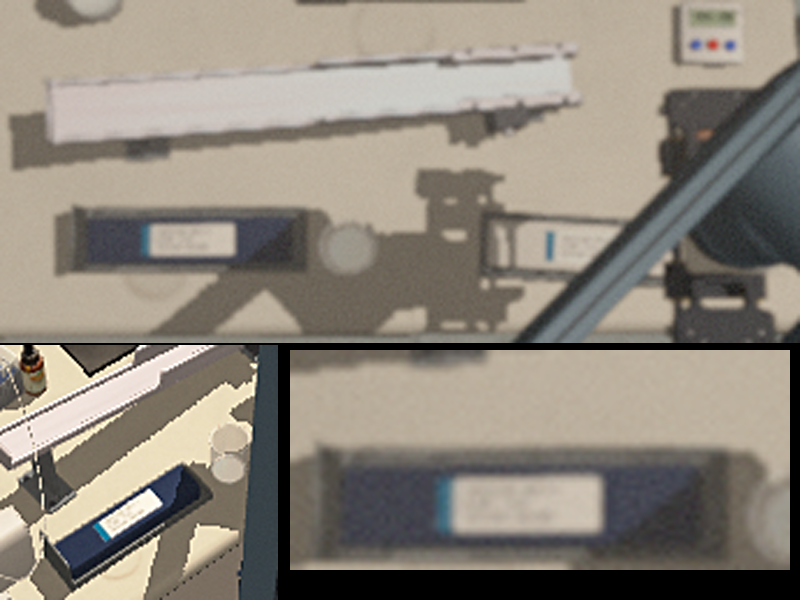

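Both cartons lie flat inside their trays (dark one at (85–300, 217–265), white one at (485–670, 215–278)). The chute is empty, and the beaker, amber bottle and timer look unmoved. Handing in.

```bash
python3 -c "
from bench import job
print(job.finish_job())"
```

```text
the job is handed in; nothing more can be done
None
```

The job is handed in at about 21 s: the white carton lies flat in the plain tray and the dark blue one flat in the plate tray, and the beaker, amber bottle and timer look unmoved in the last pictures (the clear bottle was not checked up close).

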